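# Close up the steam cleaner after topping it up

## Robot

A 6-joint arm with a two-finger parallel gripper is mounted at the origin on the work surface. World frame = base frame: x ahead of the robot, y to its left, z up, the work surface at z = 0. Lengths are in m, angles in rad, forces in N, time in s.
With the tool pointing down it reaches from about 0.25 to 0.775 m from the base axis. Payload 4 kg.
Tool frame: the origin (TCP) lies midway between the tips of the shut fingers; the grasp point (between the pads) lies 19 mm behind it; z points along the fingers, y is the line along which they close (so a half turn about z gives the same grasp; the last joint's range is limited). The gripper opens to 94 mm and grips with 3 to 60 N. Pads are 16 mm wide; open, the fingers measure 119 mm over their backs; the gripper's body (75 mm by 177 mm) begins 78 mm behind the grasp point.
Start: joints at [1.106, 0.087, 1.371, -0, 1.684, -0.103], TCP at [0.195, 0.514, 0.206] pointing down, gripper open.
Joint ranges: [-3.1, 3.1], [-0.76, 2.03], [0.27, 2.55], [-1.08, 4.22], [0.17, 2.65], [-2.57, 2.57]. Speed limits (rad/s): [2.79, 2.79, 3.14, 3.14, 3.14, 3.14].

## Interface

Orientations are given as [roll, pitch, yaw] about the fixed x, y, z axes, in that order (R = Rz(yaw) Ry(pitch) Rx(roll)).
In Python, from bench import robot gives the robot as it stands.
- The arm moves only by the tool servo_tool, never from a script. Its argument "moves" is a list of rows, each a list of 5 numbers: the shift along the tool's x, y, z in units of 25 mm (1.0 is 25 mm), then the turn about the tool's z in units of 6 degrees (1.0 is 6 degrees), then the closure, from 0 (fully open) to 1 (shut). In form: [[dx, dy, dz, yaw, gripper], ...]. A call has 1 to 10 rows; each row is the pose to reach, as a shift and turn from the pose commanded when the call began, along the tool's axes at that moment; what a row does not reach only later rows make up. A row lasts 1/12 s, in which the tool goes at most 41.7 mm and 7.16 degrees, less where a joint would pass 70% of its speed; a pose out of reach is approached as far as the arm can. A call with a gripper value outside its range is refused whole. The fingers move at their own pace and stop on an object; the grip force is fixed at half the most. Time passes only in rows, so rows that repeat a pose let the fingers close. It gives the time, the measured TCP pose, the force, the opening and the grip force at its end, in the units of the state.
- robot.get_obs(): the state, without advancing time (a new reading comes with each control period).
- robot.snapshot(name): name is "side" or "top"; returns a dict with "image" (480x640x3 uint8, blue, green, red), "fx", "fy", "cx", "cy" (pixels), "eye" and "orientation" of the camera in the world. Camera axes: x right, y down, z forward; pixel columns grow to the right and rows downward; lengths in m; the calibration is good to about 2 mm. A picture is of the moment at which its call begins. There is no depth.
- robot.close_job(): hands the job in; it is judged then, once.
The state is a dict: "time": time; "joint_positions": joint angles; "qvel": joint speeds; "joint_torque": joint torques, N m; "tool_pos": TCP position; "ee_rot": TCP orientation; "wrist_force": force on the tool from outside, world axes, zero at the start; "wrist_torque": the same for the moment, N m; "width": finger opening in m; "finger_force": force on a finger pad.
Only numpy, scipy, OpenCV 4.12 (cv2) and the standard library are available. Lean on these libraries where they do the work, as an engineer would, in place of code of your own. Each camera call takes 0.05 s, during which the arm holds its last target. There are 200 camera calls.

## Task

The jeweller's steam cleaner has just been filled. Lift the filling funnel out of the brass filler neck and stand it spout down in the steel beaker, then reach into the well and turn the black fill-valve knob clockwise until you feel it land on its seat, and nip it up firmly but never force it: the seat is soft. Do not knock or lean on the filling well, and leave the other things on the bench alone.

Things in the scene. Friction and masses are not known exactly. Their poses are not given: they have to be found in the camera images.
- steamer: bench steam cleaner, fixed: a stainless box 300 (x) x 280 (y) x 190 high; origin under its centre, x from its front panel (robot side) to its far side, z up. Its deck is flat, at 190, with a recess, the filling well. On the far part of the deck, at x about 100, stand a small dial 12 high and a brass safety valve 30 high
- well: the fixed deck with the filling well and brass filler neck (not the knob); origin and axes as the steamer. The well is a rectangular recess 94 (x) x 130 (y), 44 deep, floor at 146, centre at (-20, 0), with a lip 3 high round it. In it stand the knob, axis at (-20, -19), and the neck, axis at (-20, 35). Over 30 N from the robot on it counts as knocking or leaning
- knob_grip (a point): point to grip on the knob's upright axis, 24 above the well floor; axes as the steamer's. Knob: round, fluted, black plastic, 36 across, 24 high, from 10 to 34 above the well floor, its top 10 below the deck. From its axis: 47 to the near and far walls, 46 to the right wall, 41 to the neck's outside. It does not rise or sink as it turns
- fill_valve (a joint): angle of the knob, rad; grows as it turns clockwise seen from above (closing). Starts open, at 0.2 to 0.9. The packing drags with a steady 0.25 N m either way, so the knob stays where it is left (and at a standstill the drag can act in either direction). The stem first touches its seat somewhere between 1.5 and 2.6 (seat wear: nothing measures it). Thread ends at 4.0
- fill_stem: the valve's stem inside the machine, out of sight; it turns with the knob. Past first touch the seat adds about 1.7 N m per rad of turn to the knob's torque, pressing on the stem with 34 N per N m. Properly nipped up: 0.15 to 0.45 N m more than before touch; let go, it may ease back until 0.25 N m (8 N) is left, and is still shut. Under 3 N it leaks; over 20 N (0.6 N m more) the seat is cut
- neck_mouth (a point): centre of the mouth of the brass filler neck, 30 above the well floor (14 below the deck); neck 25 outside, bore 18; axes as the steamer's. The funnel that stands in it overhangs the knob
- funnel: aluminium funnel, about 90 g, at first upright and loose in the neck: spout 14 across, 26 long; seating ring 24 across from 28 to 33; cone to 34 across; at 50.5 a flat shoulder out to an upright round collar 63 across, up to the rim at 86.5. Origin at the spout's tip, z up. In the neck the tip is 2 above the well floor and the collar, where it is gripped, from 8 to 44 above the deck
- beaker: open upright steel beaker, 54 outside, 48 inside, 80 high, about 0.3 kg, loose on the bench; one of three round things standing on the right; origin under its centre. The funnel stands in it with its flat shoulder on the rim and its origin 29.5 above the beaker's underside
- beaker_rim (a point): centre of the beaker's mouth, 80 above the bench
- punch_block: bystander: round wooden punch block, 72 across and 42 high, short steel punches standing in it to 76 high; origin under its centre
- tin: bystander: closed steel tin, 60 across, 62 high; origin under its centre
- hammer: bystander: small hammer lying down, 240 long; origin under its middle
- mandrel: bystander: tapered aluminium ring mandrel lying down, 270 long, 26 thick; origin under its middle
- file: bystander: file with wooden handle lying down, about 240 long; origin under its middle
- brush: bystander: bench brush lying down, about 195 long, 24 high; origin under its middle
- tweezers: bystander: steel tweezers, 120 long and 7 high, lying on the machine's deck along its right (-y) side; origin under the middle
There are look-alikes about, which are no part of the job. Leave any blue look-alike of the beaker alone.

How it is judged:
On the way, in this order (a step that is already met when the one before it is completed fails the run):
1. the funnel stands released in the beaker (horizontal distance between funnel and beaker_rim below 0.012 m and z of funnel in the frame of beaker between 0.025 and 0.036 m and angle between funnel's own z axis and vertical below 0.2 rad and angle between beaker's own z axis and vertical below 0.1 rad and contact force between the fingers and funnel below 0.1 N), for 0.2 s.
2. the fill valve is seated and nipped up (contact force between fill_stem and anything else above 3 N), for 0.2 s.
At the end, for the whole second after the job is handed in: the funnel stands released and still in the beaker, spout down (centred within 12 mm, upright within 0.2 rad, resting on the rim), the beaker upright, and the stem presses on its seat with more than 3 N (never more than 20 N), the knob at rest (all of step 1 and contact force between fill_stem and anything else above 3 N and linear speed of funnel below 0.02 m/s and velocity of joint fill_valve below 0.05 rad/s); the robot touches nothing.
It fails at once if the valve is forced: more than 20 N on its soft seat (contact force between fill_stem and anything else above 20 N).
It fails at once if the filling well is knocked or leaned on with more than 30 N (contact force between any of the fingers, the arm and well above 30 N).
It fails at once if another thing on the bench is shifted by more than 30 mm (distance of any of punch_block, tin, hammer, mandrel, file, brush, tweezers from where it was at the start of the episode above 0.03 m).
It also fails if it takes over 72 s, if anything falls off the work surface, if the arm or the gripper's body presses on something with over 40 N, if the wrist force passes 120 N, or if a joint passes its speed limit or range.

## Working session

There is one attempt and no reset: what is moved stays moved. The work goes in short steps, Python scripts to look and compute and a tool call to move; the robot and the scene stay as the last step left them, time stands still between calls to the robot, and variables do not carry over. Pictures are saved under pics/ and viewed, at most 10 in all, crops included, and the job is handed in when it is done.

Besides the shell and the picture viewer there is one more tool, called as name(argument=value, ...), one argument or row to a line, values as JSON. servo_tool: Moves the arm, as the interface text tells. Its arguments: {"type":"object","properties":{"moves":{"type":"array"}},"required":["moves"]}

```bash
mkdir -p pics; ls
cat > h.py <<'E'
import numpy as np, cv2
from bench import robot
def snap(n,f=None):
    s=robot.snapshot(n)
    if f: cv2.imwrite('pics/'+f,s['image'])
    return s
def rot(s):
    o=np.array(s['orientation'],float)
    if o.shape==(3,3): return o
    from scipy.spatial.transform import Rotation as R
    return R.from_euler('xyz',o).as_matrix() if o.size==3 else R.from_quat(o).as_matrix()
def ray(s,u,v):
    d=rot(s)@np.array([(u-s['cx'])/s['fx'],(v-s['cy'])/s['fy'],1]); return np.array(s['eye']),d/np.linalg.norm(d)
def plane(s,u,v,z):
    e,d=ray(s,u,v); return e+d*(z-e[2])/d[2]
def proj(s,p):
    c=rot(s).T@(np.array(p)-s['eye']); return s['fx']*c[0]/c[2]+s['cx'], s['fy']*c[1]/c[2]+s['cy']
def tri(s1,p1,s2,p2):
    e1,d1=ray(s1,*p1);e2,d2=ray(s2,*p2)
    t=np.linalg.lstsq(np.c_[d1,-d2],e2-e1,rcond=None)[0]
    a=e1+d1*t[0];b=e2+d2*t[1]; return (a+b)/2,np.linalg.norm(a-b)
E
python3 - <<'E'
from h import *
for n in('top','side'):
    s=snap(n,n+'1.png'); print(n,{k:s[k] for k in s if k!='image'})
print(robot.get_obs())
E
```

```text
pics
top {'fx': 584.6990716918012, 'fy': 584.6990716918012, 'cx': 319.5931081041116, 'cy': 238.26020092152888, 'eye': array([0.37031491, 0.00967946, 1.48442732]), 'orientation': array([-3.01312212, -0.00878159, -1.55527764])}
side {'fx': 565.2020646822632, 'fy': 565.2020646822632, 'cx': 323.34871756848787, 'cy': 243.85908586759527, 'eye': array([ 0.22660591, -1.14980506,  1.01798435]), 'orientation': array([-2.22099936,  0.00392302, -0.24662869])}
{'time': 0.1, 'joint_positions': array([ 1.10589842e+00,  8.78968001e-02,  1.37210286e+00, -2.77847200e-05,
        1.68357272e+00, -1.03094551e-01]), 'qvel': array([ 0.0001247 , -0.00242837, -0.00125613,  0.00096696,  0.00077446,
        0.00094884]), 'joint_torque': array([ 1.93830332e-03, -3.41250622e+01, -3.03302908e+01,  7.20013515e-02,
        3.04231129e-02, -1.11903298e-04]), 'tool_pos': array([0.19446953, 0.51395063, 0.20441275]), 'ee_rot': array([-3.13962060e+00, -1.76269566e-04,  2.77978602e+00]), 'wrist_force': array([ 0.6610606 ,  0.03497928, -0.33970794]), 'wrist_torque': array([ 0.02759428,  0.01203341, -0.00223314]), 'finger_force': 0.0, 'width': 0.09394439621803154}
```

View pics/top1.png

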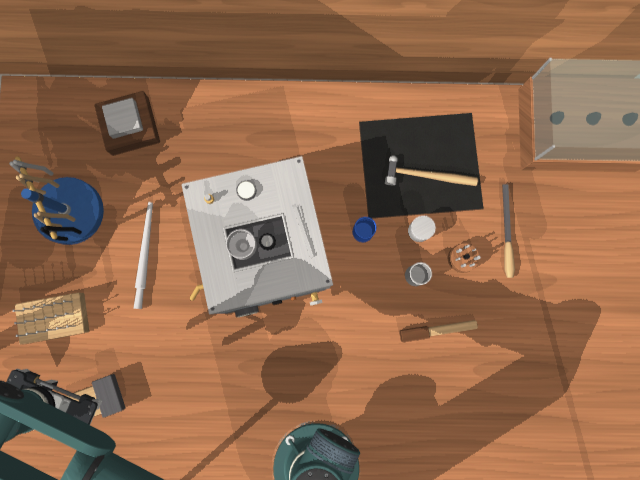

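View pics/side1.png

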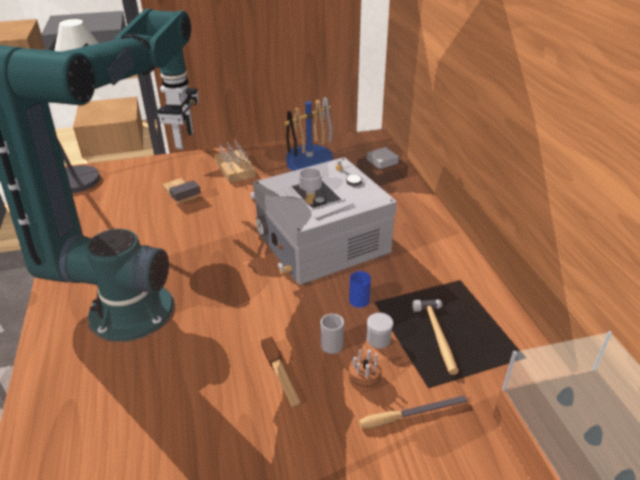

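Top view: steamer around (257,235), funnel rim (240,244), knob (267,241), open steel beaker (420,273), tin (422,228), blue decoy (364,229), punch block (466,257). Side view: funnel (310,181), beaker (332,333). I'll take a closer look at both.

Run:
```python
import cv2,numpy as np
t=cv2.imread('pics/top1.png');s=cv2.imread('pics/side1.png')
a=cv2.resize(t[210:285,215:305],None,fx=4.4,fy=4.4,interpolation=3)
b=cv2.resize(t[210:285,390:480],None,fx=4.4,fy=4.4,interpolation=3)
c=cv2.resize(s[160:223,285:360],None,fx=4.4*1.2,fy=4.4*1.2,interpolation=3)
d=cv2.resize(s[300:363,310:385],None,fx=4.4*1.2,fy=4.4*1.2,interpolation=3)
h=min(a.shape[0],c.shape[0]);w=396
o=np.zeros((600,800,3),np.uint8)
for im,(y,x) in ((a,(0,0)),(b,(0,400)),(c,(300,0)),(d,(300,400))):
    im=im[:300,:398]; o[y:y+im.shape[0],x:x+im.shape[1]]=im
cv2.imwrite('pics/crop1.png',o)
```

```text
(no output)
```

View pics/crop1.png

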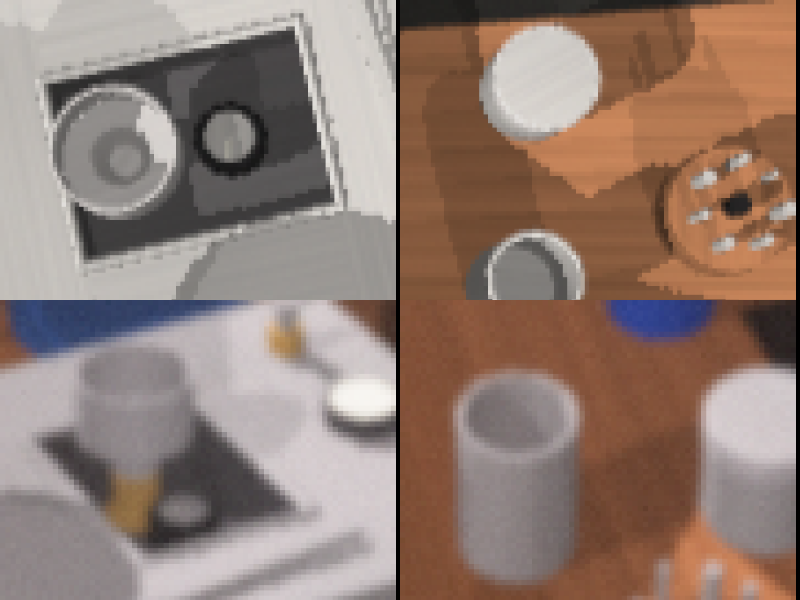

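Run:
```python
from h import *
t=snap('top');s=snap('side')
def T(x,y):return ((x+.5)/4.4-.5+215,(y+.5)/4.4-.5+210)
def S(x,y):return ((x+.5)/5.28-.5+285,(y-300+.5)/5.28-.5+160)
fr=tri(t,T(115.5,150.5),s,S(134.5,369.5));print('funnel rim',fr, plane(t,*T(115.5,150.5),.2345))
bt=(( 136.5)/4.4-.5+390,279.5/4.4-.5+210); bs=((118.5)/5.28-.5+310,111.5/5.28-.5+300)
print('beaker rim',tri(t,bt,s,bs),plane(t,*bt,.08),plane(s,*bs,.08))
print('knob top plane',plane(t,*T(230,139),.18))
c=np.array([plane(t,*T(*p),.193) for p in((42,78),(300,14),(345,207),(85,268))])
print('well',c,c.mean(0))
for a,b in((0,1),(1,2),(2,3),(3,0)):
    d=c[b]-c[a];print(np.linalg.norm(d),np.degrees(np.arctan2(d[1],d[0])))
# deck: bright mask in top image
g=t['image'];hsv=cv2.cvtColor(g,cv2.COLOR_BGR2HSV)
m=((hsv[...,1]<45)&(hsv[...,2]>90)).astype(np.uint8)
cs,_=cv2.findContours(cv2.morphologyEx(m,cv2.MORPH_OPEN,np.ones((3,3))),cv2.RETR_EXTERNAL,2)
k=[c for c in cs if cv2.pointPolygonTest(c,(200,200),True)>-6 and cv2.contourArea(c)>5000]
for q in k:
    r=cv2.minAreaRect(q);bx=cv2.boxPoints(r);P=np.array([plane(t,*p,.19) for p in bx]);print(r,P,P.mean(0))
```

```text
funnel rim (array([0.51757013, 0.17009601, 0.23540938]), np.float64(0.0012191126647516759)) [0.51707128 0.17030353 0.2345    ]
beaker rim (array([ 0.47152045, -0.24403754,  0.08017437]), np.float64(0.0001320513982988196)) [ 0.47159832 -0.24408093  0.08      ] [ 0.47149943 -0.24386482  0.08      ]
knob top plane [0.53034774 0.11912096 0.18      ]
well [[0.55830519 0.21403944 0.193     ]
 [0.59340403 0.08418361 0.193     ]
 [0.49519661 0.05919739 0.193     ]
 [0.46231956 0.18898102 0.193     ]] [0.52730635 0.13660037 0.193     ]
0.1345156684827247 -74.87489462415455
0.10133611029266229 -165.7254976198663
0.13388312242328584 104.21524608605303
0.09920264732796609 14.631319884987796
((255.91262817382812, 236.1276397705078), (135.8495635986328, 126.71015930175781), 76.79206848144531) [[ 0.65464532  0.32035791  0.19      ]
 [ 0.72665283  0.0436776   0.19      ]
 [ 0.42792658 -0.03065704  0.19      ]
 [ 0.36037352  0.23881986  0.19      ]] [0.54239956 0.14304958 0.19      ]
```

```bash
cat >> h.py <<'E'
def go(x,y,z,dyaw=0):
    o=robot.get_obs();w=o['ee_rot'][2]
    d=np.array([x,y,z])-o['tool_pos']
    X=np.array([np.cos(w),np.sin(w),0]);Y=np.array([np.sin(w),-np.cos(w),0])
    print('row',np.round([d@X/.025,d@Y/.025,-d[2]/.025,dyaw/6],3),'q',np.round(o['joint_positions'],3))
def st():
    o=robot.get_obs()
    for k in('time','tool_pos','ee_rot','wrist_force','wrist_torque','width','finger_force','joint_positions'):print(k,np.round(o[k],4))
E
python3 -c "
from h import *
go(.518,.1702,.30)"
```

```text
row [-16.971  -8.287  -3.81    0.   ] q [ 1.106  0.088  1.372  0.     1.684 -0.103]
```

servo_tool(
  moves=[
    [0,0,-1.6,0,0],
    [-2,-1,-3.2,0,0],
    [-17,-8.3,-3.8,0,0],
    [-17,-8.3,-3.8,0,0],
    [-17,-8.3,-3.8,0,0],
    [-17,-8.3,-3.8,0,0],
    [-17,-8.3,-3.8,0,0],
    [-17,-8.3,-3.8,0,0],
    [-17,-8.3,-3.8,0,0],
    [-17,-8.3,-3.8,0,0],
  ],
)

```text
time: 1.03
tool_pos: [0.4466, 0.2457, 0.2932]
ee_rot: [3.141, 0.0, 2.78]
wrist_force: [1.3, 0.4, 0.8]
width: 0.0939
finger_force: 0.0
```

servo_tool(
  moves=[
    [0,0,0,0,0],
  ],
)

```text
time: 1.12
tool_pos: [0.4499, 0.242, 0.2925]
ee_rot: [-3.139, 0.003, 2.77]
wrist_force: [-0.6, 0.8, -0.7]
width: 0.0938
finger_force: 0.0
```

```bash
python3 -c "
from h import *
go(.518,.1702,.30);st()"
```

```text
row [-3.579 -1.69  -0.299  0.   ] q [ 3.850e-01 -1.000e-03  1.291e+00 -4.000e-03  1.851e+00 -8.160e-01]
time 1.1167
tool_pos [0.4499 0.242  0.2925]
ee_rot [-3.1393e+00  2.6000e-03  2.7704e+00]
wrist_force [-0.6093  0.7522 -0.7104]
wrist_torque [ 0.0338  0.0473 -0.0501]
width 0.0938
finger_force 0.0
joint_positions [ 3.8490e-01 -8.0000e-04  1.2912e+00 -3.6000e-03  1.8509e+00 -8.1570e-01]
```

servo_tool(
  moves=[
    [-3.58,-1.69,0,0,0],
    [-3.58,-1.69,0,0,0],
    [-3.58,-1.69,0,0,0],
    [-3.58,-1.69,0,0,0],
    [-3.58,-1.69,0,0,0],
    [-3.58,-1.69,0,0,0],
  ],
)

```text
time: 1.62
tool_pos: [0.5137, 0.1771, 0.293]
ee_rot: [3.141, -0.001, 2.781]
wrist_force: [-0.8, 0.7, 0.1]
width: 0.0942
finger_force: 0.0
```

```bash
python3 -c "
from h import *
go(.518,.1702,.20);st()
t=snap('top','top2.png');s=snap('side','side2.png')
a=cv2.resize(t['image'][190:290,190:323],None,fx=3,fy=3,interpolation=3);b=cv2.resize(s['image'][110:210,245:378],None,fx=3,fy=3,interpolation=3)
cv2.imwrite('pics/c2.png',np.hstack([a,b]))"
```

```text
row [-0.258 -0.2    3.72   0.   ] q [ 2.270e-01  7.300e-02  1.215e+00  1.000e-03  1.855e+00 -9.820e-01]
time 1.6167
tool_pos [0.5137 0.1771 0.293 ]
ee_rot [ 3.1412e+00 -8.0000e-04  2.7807e+00]
wrist_force [-0.8488  0.7439  0.0603]
wrist_torque [-0.0204  0.0125 -0.0351]
width 0.0942
finger_force 0.0
joint_positions [ 2.2720e-01  7.2600e-02  1.2145e+00  8.0000e-04  1.8549e+00 -9.8250e-01]
```

View pics/c2.png

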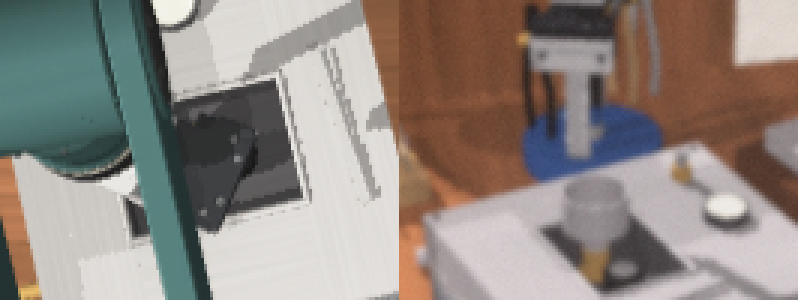

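The side view shows a finger at (575,110) above and behind the funnel (595,205). Correcting the horizontal offset, then descending.

servo_tool(
  moves=[
    [-0.26,-0.2,0.8,0,0],
    [-0.26,-0.2,1.6,0,0],
    [-0.26,-0.2,1.6,0,0],
    [-0.26,-0.2,1.6,0,0],
    [-0.26,-0.2,1.6,0,0],
  ],
)

```text
time: 2.13
tool_pos: [0.5185, 0.1701, 0.2543]
ee_rot: [3.141, 0.001, 2.781]
wrist_force: [0.1, 0.0, -0.1]
width: 0.0939
finger_force: 0.0
```

```bash
python3 -c "
from h import *
go(.518,.1702,.20)"
```

```text
row [ 0.022 -0.004  2.171  0.   ] q [ 0.213  0.072  1.291  0.     1.777 -0.997]
```

servo_tool(
  moves=[
    [0,0,0.6,0,0],
    [0,0,1.2,0,0],
    [0,0,1.8,0,0],
    [0,0,2.1,0,0],
    [0,0,2.1,0,0],
    [0,0,2.1,0,0.3],
    [0,0,2.1,0,0.5],
    [0,0,2.1,0,0.5],
    [0,0,2.1,0,0.5],
    [0,0,2.1,0,0.5],
  ],
)

```text
time: 2.97
tool_pos: [0.5193, 0.1697, 0.2015]
ee_rot: [3.14, 0.001, 2.78]
wrist_force: [0.6, 1.4, 1.6]
width: 0.0642
finger_force: 0.7
```

```bash
python3 -c "
from h import *
go(.518,.1702,.20);st()"
```

```text
row [0.055 0.002 0.058 0.   ] q [ 2.120e-01  7.800e-02  1.389e+00  1.000e-03  1.673e+00 -9.970e-01]
time 2.9667
tool_pos [0.5193 0.1697 0.2015]
ee_rot [3.1399e+00 1.4000e-03 2.7799e+00]
wrist_force [0.6207 1.4246 1.6127]
wrist_torque [ 0.2354 -0.0912 -0.0449]
width 0.0642
finger_force 0.6874
joint_positions [ 2.1150e-01  7.8000e-02  1.3885e+00  7.0000e-04  1.6730e+00 -9.9750e-01]
```

servo_tool(
  moves=[
    [0,0,0,0,0.7],
    [0,0,0,0,1],
    [0,0,0,0,1],
    [0,0,0,0,1],
    [0,0,0,0,1],
    [0,0,-0.4,0,1],
    [0,0,-0.8,0,1],
    [0,0,-1.2,0,1],
    [0,0,-1.6,0,1],
    [0,0,-2,0,1],
  ],
)

```text
time: 3.8
tool_pos: [0.5186, 0.169, 0.2518]
ee_rot: [-3.141, 0.0, 2.78]
wrist_force: [0.3, -0.5, -0.8]
width: 0.0627
finger_force: 30.0
```

servo_tool(
  moves=[
    [0,0,-0.5,0,1],
    [0,0,-1,0,1],
    [0,0,-1.5,0,1],
    [0,0,-2,0,1],
    [0,0,-2,0,1],
    [0,0,-2,0,1],
  ],
)

```text
time: 4.3
tool_pos: [0.5191, 0.1693, 0.3019]
ee_rot: [3.14, 0.002, 2.78]
wrist_force: [0.2, -0.3, -0.7]
width: 0.0627
finger_force: 30.0
```

```bash
python3 -c "
from h import *
go(.4715,-.244,.30);st()
s=snap('side','side3.png');cv2.imwrite('pics/c3.png',cv2.resize(s['image'][100:250,225:425],None,fx=3,fy=3,interpolation=3))"
```

```text
row [ -4.072 -16.135   0.077   0.   ] q [ 0.211  0.078  1.191 -0.     1.87  -0.998]
time 4.3
tool_pos [0.5191 0.1693 0.3019]
ee_rot [3.1404e+00 2.0000e-03 2.7797e+00]
wrist_force [ 0.2036 -0.3208 -0.7437]
wrist_torque [-0.0233 -0.0478 -0.0523]
width 0.0627
finger_force 29.98
joint_positions [ 2.1140e-01  7.8200e-02  1.1909e+00 -1.0000e-04  1.8701e+00 -9.9750e-01]
```

View pics/c3.png

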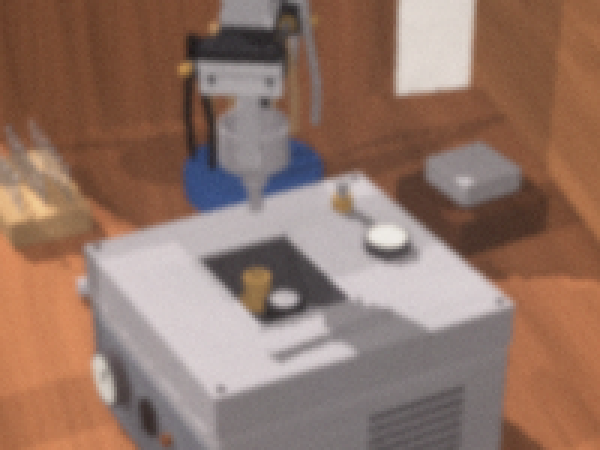

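The side view shows the funnel held upright and clear (250,150), and the brass neck empty at (257,285). Moving to the beaker.

servo_tool(
  moves=[
    [-0.2,-0.7,0,0,1],
    [-0.5,-1.8,0,0,1],
    [-0.8,-3,0,0,1],
    [-1.1,-4.2,0,0,1],
    [-1.4,-5.4,0,0,1],
    [-1.7,-6.6,0,0,1],
    [-2,-7.8,0,0,1],
    [-2.3,-9,0,0,1],
    [-2.6,-10.2,0,0,1],
    [-2.9,-11.4,0,0,1],
  ],
)

```text
time: 5.18
tool_pos: [0.4847, -0.1242, 0.2993]
ee_rot: [3.142, -0.002, 2.78]
wrist_force: [-0.0, -0.1, -1.0]
width: 0.0623
finger_force: 30.0
```

servo_tool(
  moves=[
    [-0.3,-1.2,0,0,1],
    [-0.6,-2.4,0,0,1],
    [-0.9,-3.5,0,0,1],
    [-1.1,-4.2,0,0,1],
    [-1.2,-4.7,0,0,1],
    [-1.2,-4.7,0,0,1],
    [-1.2,-4.7,0,0,1],
    [-1.2,-4.7,0,0,1],
  ],
)

```text
time: 5.85
tool_pos: [0.4722, -0.2423, 0.3003]
ee_rot: [3.141, -0.001, 2.781]
wrist_force: [-0.4, 1.0, -0.7]
width: 0.0627
finger_force: 30.0
```

```bash
python3 -c "
from h import *
go(.4715,-.244,.16);st()
t=snap('top','top4.png');s=snap('side','side4.png')
a=cv2.resize(t['image'][190:310,360:490],None,fx=3,fy=3,interpolation=3);b=cv2.resize(s['image'][210:370,260:433],None,fx=2.25,fy=2.25,interpolation=3)
cv2.imwrite('pics/c4.png',np.hstack([a,b[:360]]))"
```

```text
row [ 3.000e-03 -7.300e-02  5.612e+00  0.000e+00] q [-5.810e-01  4.600e-02  1.228e+00  1.000e-03  1.868e+00 -1.791e+00]
time 5.85
tool_pos [ 0.4722 -0.2423  0.3003]
ee_rot [ 3.1407e+00 -6.0000e-04  2.7809e+00]
wrist_force [-0.3501  0.9524 -0.6669]
wrist_torque [-0.0074 -0.038   0.0329]
width 0.0627
finger_force 29.9798
joint_positions [-5.8150e-01  4.5900e-02  1.2283e+00  8.0000e-04  1.8683e+00 -1.7914e+00]
```

View pics/c4.png

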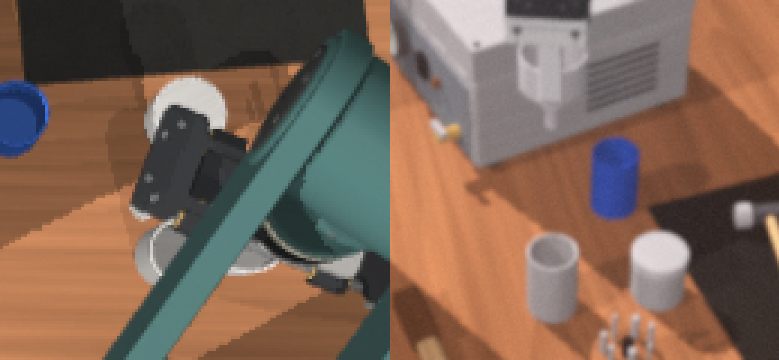

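Top view: tool over the beaker (220,245 crop). Side view: spout tip at (550,128), beaker rim (552,250), on a vertical line. Descending to just above the seat.

servo_tool(
  moves=[
    [0,-0.07,0.6,0,1],
    [0,-0.07,1.5,0,1],
    [0,-0.07,2.5,0,1],
    [0,-0.07,3.5,0,1],
    [0,-0.07,4.5,0,1],
    [0,-0.07,5.2,0,1],
    [0,-0.07,5.6,0,1],
    [0,-0.07,5.6,0,1],
    [0,-0.07,5.6,0,1],
  ],
)

```text
time: 6.7
tool_pos: [0.4718, -0.2445, 0.1609]
ee_rot: [3.141, 0.0, 2.781]
wrist_force: [0.0, 0.2, -0.8]
width: 0.0625
finger_force: 30.0
```

```bash
python3 -c "
from h import *
go(.4715,-.244,.083);st()
s=snap('side','side5.png');cv2.imwrite('pics/c5.png',cv2.resize(s['image'][240:370,260:433],None,fx=4,fy=4,interpolation=3))
print(tuple(proj(s,(.4715,-.244,.08))),proj(s,robot.get_obs()['tool_pos']-[0,0,.0535]))"
```

```text
row [0.018 0.016 3.117 0.   ] q [-0.585  0.059  1.489  0.     1.593 -1.795]
time 6.7
tool_pos [ 0.4718 -0.2445  0.1609]
ee_rot [3.1415e+00 2.0000e-04 2.7808e+00]
wrist_force [ 0.0345  0.2137 -0.7935]
wrist_torque [ 0.016   0.0054 -0.0401]
width 0.0625
finger_force 29.9799
joint_positions [-5.8500e-01  5.8700e-02  1.4893e+00  1.0000e-04  1.5935e+00 -1.7950e+00]
(np.float64(331.95829076593174), np.float64(320.6575530693008)) (np.float64(332.4820095897915), np.float64(312.03828980629015))
```

View pics/c5.png

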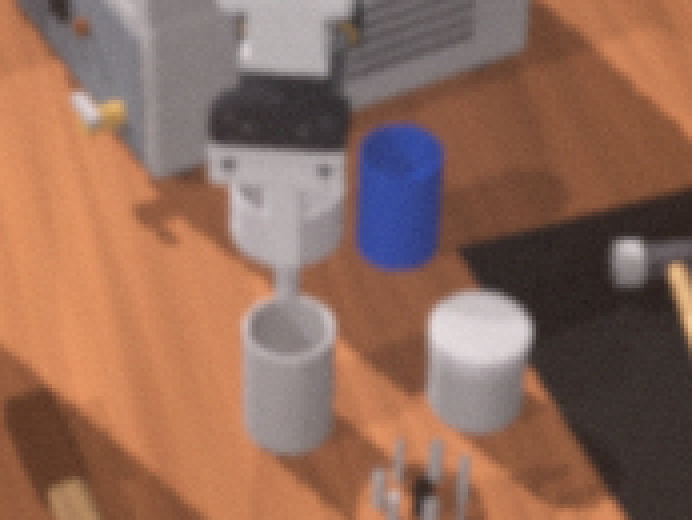

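The spout at (288,290) is in line with the beaker mouth, centred at (290,325). Lowering it in.

servo_tool(
  moves=[
    [0,0,0.5,0,1],
    [0,0,1,0,1],
    [0,0,1.5,0,1],
    [0,0,2,0,1],
    [0,0,2.4,0,1],
    [0,0,2.8,0,1],
    [0,0,3.05,0,1],
    [0,0,3.05,0,1],
    [0,0,3.05,0,1],
  ],
)

```text
time: 7.5
tool_pos: [0.4716, -0.2451, 0.084]
ee_rot: [3.142, 0.0, 2.78]
wrist_force: [0.0, 0.3, -0.5]
width: 0.063
finger_force: 30.0
```

Touching or about 1 mm above the rim. Releasing.

servo_tool(
  moves=[
    [0,0,0.04,0,1],
    [0,0,0.04,0,0.3],
    [0,0,0.04,0,0.15],
    [0,0,0.04,0,0.05],
    [0,0,0.04,0,0.0],
    [0,0,0.04,0,0.0],
    [0,0,0.04,0,0.0],
    [0,0,0.04,0,0.0],
  ],
)

```text
time: 8.17
tool_pos: [0.4715, -0.2451, 0.0833]
ee_rot: [3.142, 0.0, 2.78]
wrist_force: [0.7, 0.6, -0.9]
width: 0.0937
finger_force: 0.0
```

servo_tool(
  moves=[
    [0,0,-0.5,0,0],
    [0,0,-1.5,0,0],
    [0,0,-2.5,0,0],
    [0,0,-4,0,0],
    [0,0,-5.5,0,0],
    [0,0,-7,0,0],
    [0,0,-8.5,0,0],
    [0,0,-8.5,0,0],
    [0,0,-8.5,0,0],
    [0,0,-8.5,0,0],
  ],
)

```text
time: 9.0
tool_pos: [0.4714, -0.245, 0.296]
ee_rot: [-3.142, 0.001, 2.78]
wrist_force: [-1.2, 0.3, -1.0]
width: 0.0941
finger_force: 0.0
```

```bash
python3 -c "
from h import *
go(.531,.1187,.30);st()
s=snap('side','side6.png');t=snap('top','top6.png')
cv2.imwrite('pics/c6.png',cv2.resize(s['image'][240:370,260:433],None,fx=4,fy=4,interpolation=3))"
```

```text
row [ 2.921 14.45  -0.159  0.   ] q [-0.586  0.045  1.237  0.     1.858 -1.795]
time 9.0
tool_pos [ 0.4714 -0.245   0.296 ]
ee_rot [-3.1416e+00  5.0000e-04  2.7798e+00]
wrist_force [-1.2432  0.318  -1.0408]
wrist_torque [-0.0237 -0.033  -0.05  ]
width 0.0941
finger_force 0.0
joint_positions [-5.8610e-01  4.5200e-02  1.2374e+00  1.0000e-04  1.8585e+00 -1.7951e+00]
```

View pics/c6.png

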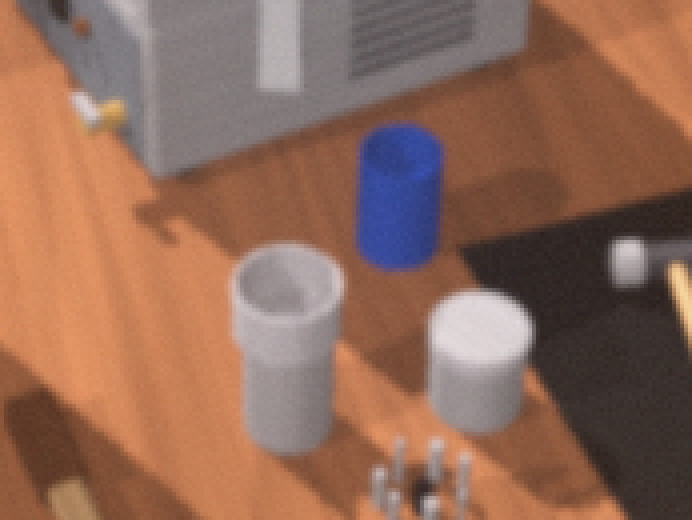

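Funnel sits upright on the beaker rim (288,290). Before going over, I'll remeasure the knob in both views with the funnel gone.

Run:
```python
from h import *
t=snap('top');s=snap('side')
a=cv2.resize(t['image'][215:275,225:295],None,fx=5.6,fy=5.6,interpolation=3);b=cv2.resize(s['image'][165:225,285:355],None,fx=5.6,fy=5.6,interpolation=3)
cv2.imwrite('pics/c7.png',np.hstack([a,b]))
```

```text
(no output)
```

View pics/c7.png

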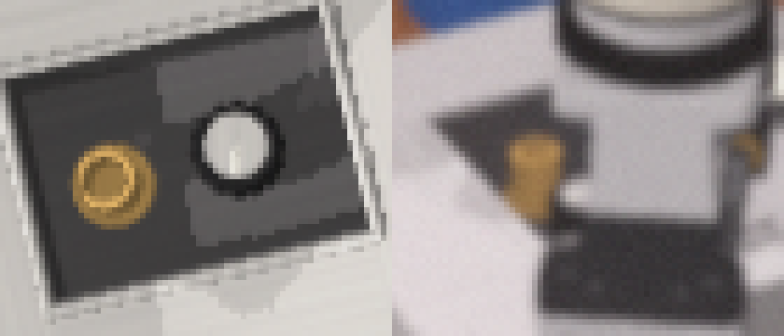

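servo_tool(
  moves=[
    [0.2,1,0,0,0.47],
    [0.5,2.5,0,0,0.47],
    [0.8,4,0,0,0.47],
    [1.1,5.4,0,0,0.47],
    [1.4,6.8,0,0,0.47],
    [1.7,8.2,0,0,0.47],
    [1.9,9.6,0,0,0.47],
    [2.2,11,0,0,0.47],
    [2.5,12.2,0,0,0.47],
    [2.7,13.2,0,0,0.47],
  ],
)

```text
time: 10.03
tool_pos: [0.5246, 0.0899, 0.2944]
ee_rot: [-3.141, -0.003, 2.781]
wrist_force: [0.7, 0.1, -0.2]
width: 0.0498
finger_force: 0.0
```

servo_tool(
  moves=[
    [0.1,0.8,0,0,0.47],
    [0.2,1.2,0,0,0.47],
    [0.2,1.2,0,0,0.47],
    [0.2,1.2,0,0,0.47],
  ],
)

```text
time: 10.37
tool_pos: [0.5308, 0.117, 0.2949]
ee_rot: [-3.14, -0.001, 2.78]
wrist_force: [-0.3, -0.7, -0.4]
width: 0.0496
finger_force: 0.0
```

Top crop: knob cap at (235,147), neck mouth at (107,180).

Run:
```python
from h import *
t=snap('top');s=snap('side')
k=(266.64,240.84);n=(243.7,246.6)
K=plane(t,*k,.18);N=plane(t,*n,.176);print(K,N,np.linalg.norm(K-N))
print(tri(t,k,s,(319.67,199.3)),tri(t,n,s,(310.3,190.3)))
print(np.degrees(np.arctan2(*(N-K)[[1,0]]))-90)
go(.531,.1187,.151)
```

```text
[0.53116351 0.11969624 0.18      ] [0.51774543 0.17124195 0.176     ] 0.05341352790665094
(array([0.53190387, 0.11976385, 0.178225  ]), np.float64(0.0010496946706761178)) (array([0.51771247, 0.17087921, 0.17862163]), np.float64(0.0005283908374053743))
14.591070239583203
row [0.036 0.097 5.782 0.   ] q [ 1.110e-01  7.400e-02  1.208e+00 -1.000e-03  1.860e+00 -1.096e+00]
```

servo_tool(
  moves=[
    [0,0.1,0.8,0,0.47],
    [0,0.1,1.6,0,0.47],
    [0,0.1,2.4,0,0.47],
    [0,0.1,3.2,0,0.47],
    [0,0.1,3.6,0,0.47],
    [0,0.1,3.6,0,0.47],
    [0,0.1,3.6,0,0.47],
  ],
)

```text
time: 11.05
tool_pos: [0.5319, 0.1188, 0.2059]
ee_rot: [-3.141, -0.0, 2.778]
wrist_force: [-0.6, 0.1, -0.0]
width: 0.05
finger_force: 0.0
```

```bash
python3 -c "
from h import *
go(.5315,.1187,.153);st()"
```

```text
row [ 0.015 -0.009  2.116  0.   ] q [ 0.116  0.076  1.382 -0.     1.684 -1.092]
time 11.05
tool_pos [0.5319 0.1188 0.2059]
ee_rot [-3.1413e+00 -3.0000e-04  2.7785e+00]
wrist_force [-0.6392  0.0716 -0.0057]
wrist_torque [-0.0105  0.0328 -0.0093]
width 0.05
finger_force 0.0
joint_positions [ 1.1570e-01  7.6400e-02  1.3815e+00 -1.0000e-04  1.6841e+00 -1.0920e+00]
```

servo_tool(
  moves=[
    [0,0,0.3,0,0.47],
    [0,0,0.6,0,0.47],
    [0,0,0.9,0,0.47],
    [0,0,1.2,0,0.47],
    [0,0,1.5,0,0.47],
    [0,0,1.8,0,0.47],
    [0,0,2.1,0,0.47],
    [0,0,2.1,0,0.47],
    [0,0,2.1,0,0.47],
  ],
)

```text
time: 11.8
tool_pos: [0.5316, 0.1196, 0.1525]
ee_rot: [-3.141, -0.001, 2.78]
wrist_force: [0.5, -0.2, 0.3]
width: 0.0496
finger_force: 0.0
```

servo_tool(
  moves=[
    [0,0,0,0,0.55],
    [0,0,0,0,0.6],
    [0,0,0,0,0.63],
    [0,0,0,0,0.66],
    [0,0,0,0,1],
    [0,0,0,0,1],
    [0,0,0,0,1],
    [0,0,0,0,1],
  ],
)

```text
time: 12.47
tool_pos: [0.5323, 0.1195, 0.1539]
ee_rot: [3.141, 0.001, 2.78]
wrist_force: [0.2, -1.0, 2.1]
width: 0.0354
finger_force: 30.0
```

```bash
python3 -c "
from h import *
st()"
```

```text
time 12.4667
tool_pos [0.5323 0.1195 0.1539]
ee_rot [3.1413e+00 1.1000e-03 2.7797e+00]
wrist_force [ 0.2274 -1.0183  2.1346]
wrist_torque [-0.2049  0.1269  0.024 ]
width 0.0354
finger_force 30.0008
joint_positions [ 1.1700e-01  9.2200e-02  1.4674e+00 -3.0000e-04  1.5808e+00 -1.0919e+00]
```

Knob gripped cleanly. It's safe to turn 30° first, since touch is at least 34° away.

servo_tool(
  moves=[
    [0,0,0,0.4,1],
    [0,0,0,0.9,1],
    [0,0,0,1.4,1],
    [0,0,0,1.9,1],
    [0,0,0,2.4,1],
    [0,0,0,2.9,1],
    [0,0,0,3.4,1],
    [0,0,0,3.9,1],
    [0,0,0,4.4,1],
    [0,0,0,4.8,1],
  ],
)

```text
time: 13.3
tool_pos: [0.5321, 0.1191, 0.1539]
ee_rot: [-3.141, 0.001, 2.275]
wrist_force: [-0.4, -1.9, 4.1]
width: 0.0355
finger_force: 30.0
```

```bash
cat > w.py <<'E'
from h import *
o=robot.get_obs();print(np.round(o['time'],2),np.degrees(2.7797-o['ee_rot'][2])%360,'T',np.round(o['wrist_torque'],3),'F',np.round(o['wrist_force'],2),'tau6',o['joint_torque'][5],'w',o['width'],np.round(o['tool_pos'],4),'qv6',o['qvel'][5])
E
python3 w.py
```

```text
13.3 28.908325776603164 T [-0.446  0.265  0.224] F [-0.37 -1.87  4.12] tau6 -0.08221236756071448 w 0.035476697614462885 [0.5321 0.1191 0.1539] qv6 0.4876312816801162
```

servo_tool(
  moves=[
    [0,0,0,0.2,1],
    [0,0,0,0.4,1],
    [0,0,0,0.6,1],
    [0,0,0,0.8,1],
    [0,0,0,1.0,1],
    [0,0,0,1.2,1],
    [0,0,0,1.4,1],
  ],
)

```text
time: 13.88
tool_pos: [0.532, 0.119, 0.1539]
ee_rot: [-3.141, 0.001, 2.129]
wrist_force: [-2.6, -3.2, 5.7]
width: 0.0353
finger_force: 30.0
```

```bash
python3 w.py
```

```text
13.88 37.26644115963547 T [-0.652  0.428  0.221] F [-2.56 -3.21  5.72] tau6 0.05239006946794689 w 0.03530793210319354 [0.532  0.119  0.1539] qv6 0.24950472223572834
```

servo_tool(
  moves=[
    [0,0,0,0.2,1],
    [0,0,0,0.4,1],
    [0,0,-0.02,0.6,1],
    [0,0,-0.02,0.8,1],
    [0,0,-0.04,1.0,1],
    [0,0,-0.04,1.2,1],
    [0,0,-0.04,1.4,1],
  ],
)

```text
time: 14.47
tool_pos: [0.5318, 0.119, 0.1539]
ee_rot: [-3.14, 0.001, 1.982]
wrist_force: [-1.7, -5.0, 3.1]
width: 0.0357
finger_force: 30.0
```

```bash
python3 w.py
```

```text
14.47 45.72382056259289 T [-0.93   0.304  0.199] F [-1.66 -5.01  3.09] tau6 0.05062937387265265 w 0.03571410963416702 [0.5318 0.119  0.1539] qv6 0.24979733981960975
```

servo_tool(
  moves=[
    [0,0,0,0.2,1],
    [0,0,0,0.4,1],
    [-0.01,0,0,0.6,1],
    [-0.02,-0.01,0,0.8,1],
    [-0.02,-0.01,0,1.0,1],
    [-0.03,-0.01,0,1.2,1],
    [-0.03,-0.01,0,1.4,1],
  ],
)

```text
time: 15.05
tool_pos: [0.5317, 0.1189, 0.1539]
ee_rot: [-3.14, -0.0, 1.835]
wrist_force: [-2.7, -3.6, 1.8]
width: 0.0355
finger_force: 30.0
```

```bash
python3 w.py
```

```text
15.05 54.10330183929265 T [-0.735  0.441  0.263] F [-2.67 -3.59  1.83] tau6 0.04903506254777312 w 0.03549668641988538 [0.5317 0.1189 0.1539] qv6 0.25030244574712307
```

servo_tool(
  moves=[
    [0,0,0,0.2,1],
    [-0.01,0,0,0.4,1],
    [-0.01,0.01,0,0.6,1],
    [-0.01,-0.01,0,0.8,1],
    [-0.02,-0.02,0,1.0,1],
    [-0.02,-0.02,0,1.2,1],
  ],
)

```text
time: 15.55
tool_pos: [0.5316, 0.1189, 0.1539]
ee_rot: [-3.141, -0.001, 1.71]
wrist_force: [-2.2, -1.0, 0.8]
width: 0.0357
finger_force: 30.0
```

```bash
python3 w.py
```

```text
15.55 61.289894758407684 T [-0.288  0.496  0.24 ] F [-2.16 -1.05  0.84] tau6 0.048137245466932654 w 0.03570400542169968 [0.5316 0.1189 0.1539] qv6 0.25226828675815877
```

Not seated yet (0.24 N m is the packing drag).

servo_tool(
  moves=[
    [0,0,0,0.2,1],
    [0,0,0,0.4,1],
    [0,0,0,0.6,1],
    [0,0,0,0.8,1],
    [0,0,0,1.0,1],
    [0,0,0,1.2,1],
    [0,0,0,1.4,1],
  ],
)

```text
time: 16.13
tool_pos: [0.5314, 0.1188, 0.1539]
ee_rot: [-3.141, -0.001, 1.563]
wrist_force: [-4.0, 2.3, -2.1]
width: 0.0356
finger_force: 30.0
```

```bash
python3 w.py
```

```text
16.13 69.69274525072804 T [0.307 0.59  0.284] F [-4.01  2.26 -2.06] tau6 0.051894932985305786 w 0.035554061006616185 [0.5314 0.1188 0.1539] qv6 0.24903343556393465
```

servo_tool(
  moves=[
    [0,0,0,0.2,1],
    [0,-0.01,0,0.4,1],
    [0.01,-0.02,0.01,0.6,1],
    [0.02,-0.03,0.02,0.8,1],
    [0.02,-0.03,0.02,1.0,1],
  ],
)

```text
time: 16.55
tool_pos: [0.5314, 0.1188, 0.154]
ee_rot: [3.141, -0.0, 1.458]
wrist_force: [-0.8, 2.0, -1.4]
width: 0.0354
finger_force: 30.0
```

```bash
python3 w.py
```

```text
16.55 75.71387692896026 T [0.276 0.356 0.227] F [-0.76  1.96 -1.39] tau6 0.054372899467125535 w 0.035400544293064475 [0.5314 0.1188 0.154 ] qv6 0.2477221947320694
```

servo_tool(
  moves=[
    [0,0,0,0.2,1],
    [0,0,0,0.4,1],
    [0.01,0,0,0.6,1],
    [0.01,0,0,0.8,1],
    [0.02,0,0,1.0,1],
    [0.02,0,0,1.2,1],
    [0.02,0,0,1.4,1],
  ],
)

```text
time: 17.13
tool_pos: [0.5312, 0.1188, 0.154]
ee_rot: [3.141, 0.0, 1.311]
wrist_force: [-1.0, 0.9, 1.0]
width: 0.0357
finger_force: 30.0
```

```bash
python3 w.py
```

```text
17.13 84.12854900651928 T [-0.075  0.319  0.254] F [-1.04  0.92  0.99] tau6 0.05080980132333934 w 0.035734741465543306 [0.5312 0.1188 0.154 ] qv6 0.24942867657789908
```

servo_tool(
  moves=[
    [0,0,0,0.2,1],
    [0,0,0,0.4,1],
    [0,0,0,0.6,1],
    [0,0,0,0.8,1],
    [0,0,0,1.0,1],
    [0,0,0,1.2,1],
    [0,0,0,1.4,1],
  ],
)

```text
time: 17.72
tool_pos: [0.5311, 0.1189, 0.154]
ee_rot: [3.141, 0.0, 1.165]
wrist_force: [-1.7, -1.6, 1.4]
width: 0.0354
finger_force: 30.0
```

```bash
python3 w.py
```

```text
17.72 92.52306691309872 T [-0.268  0.425  0.263] F [-1.68 -1.56  1.37] tau6 0.0734035181812942 w 0.03544223861852501 [0.5311 0.1189 0.154 ] qv6 0.24767276883541606
```

servo_tool(
  moves=[
    [0,0,0,0.2,1],
    [0,0,0,0.4,1],
    [0,0,0,0.6,1],
    [0,0,0,0.8,1],
    [0,0,0,1.0,1],
  ],
)

```text
time: 18.13
tool_pos: [0.531, 0.119, 0.1539]
ee_rot: [3.141, 0.0, 1.06]
wrist_force: [-3.0, -2.6, 1.4]
width: 0.0355
finger_force: 30.0
```

```bash
python3 w.py
```

```text
18.13 98.50478877937844 T [-0.553  0.464  0.475] F [-3.02 -2.63  1.42] tau6 0.22332563996315002 w 0.035537806317019235 [0.531  0.119  0.1539] qv6 0.2465102359047267
```

Seat touched near 92° of turn; now +0.17 N m. About 3.6° more to nip it up (target +0.3 N m).

servo_tool(
  moves=[
    [0,0,0,0.2,1],
    [0,0,0,0.4,1],
    [0,0,0,0.6,1],
    [0,0,0,0.6,1],
  ],
)

```text
time: 18.47
tool_pos: [0.531, 0.119, 0.1539]
ee_rot: [3.141, 0.0, 0.998]
wrist_force: [-3.2, -3.0, 2.5]
width: 0.0354
finger_force: 30.0
```

```bash
python3 w.py
```

```text
18.47 102.06643364365524 T [-0.761  0.507  0.415] F [-3.17 -3.01  2.53] tau6 0.5306942202150822 w 0.03539650205127958 [0.531  0.119  0.1539] qv6 -0.027206574701471517
```

Nipped up: between 0.17 and 0.30 N m over drag, which holds more than 5 N either way. Releasing and backing out.

servo_tool(
  moves=[
    [0,0,0,0,0.6],
    [0,0,0,0,0.53],
    [0,0,0,0,0.5],
    [0,0,0,0,0.48],
    [0,0,0,0,0.48],
    [0,0,0,0,0.48],
  ],
)

```text
time: 18.97
tool_pos: [0.5312, 0.1194, 0.1537]
ee_rot: [-3.141, -0.0, 0.999]
wrist_force: [0.2, -0.3, -0.0]
width: 0.0488
finger_force: 0.0
```

servo_tool(
  moves=[
    [0,0,-0.3,0,0.48],
    [0,0,-0.8,0,0.48],
    [0,0,-1.4,0,0.48],
    [0,0,-2,0,0.48],
    [0,0,-3,0,0.48],
    [0,0,-4,0,0.48],
    [0,0,-5,0,0.48],
    [0,0,-5,0,0.48],
    [0,0,-5,0,0.48],
  ],
)

```text
time: 19.72
tool_pos: [0.5321, 0.1194, 0.2819]
ee_rot: [3.137, -0.004, 1.0]
wrist_force: [0.1, -0.6, -0.6]
width: 0.049
finger_force: 0.0
```

```bash
python3 w.py; python3 -c "
from h import *
s=snap('side','side8.png');cv2.imwrite('pics/c8.png',s['image'])"
```

```text
19.72 101.99406233387991 T [-0.118  0.1   -0.001] F [ 0.12 -0.57 -0.64] tau6 0.0007485625064873602 w 0.0490005054213576 [0.5321 0.1194 0.2819] qv6 -0.0009709541013601585
```

View pics/c8.png

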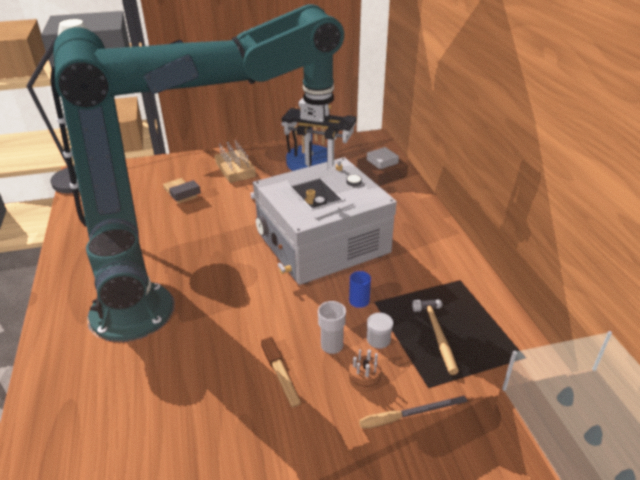

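The funnel stands upright in the beaker at (332,325), the gripper is clear above the well, and the bystanders are where they were. Handing in.

```bash
python3 -c "
from h import *
print(robot.close_job())"
```

```text
the job is handed in; nothing more can be done
None
```

I handed the job in at about 20 s: the funnel stands spout down in the steel beaker, and the fill valve is shut and nipped up an estimated 0.17–0.30 N m past first touch (about 6–10 N on the seat, not measured directly); no verdict came back.

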